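# Clear the extractor control and hold its push-to-run knob in

## Task

Holding the cork sanding block, use its edge to wipe the three wood chips off the top of the extractor's control box onto the worktop (do not push them with the fingers), then set the block down on the worktop clear of the box. Pick up the loose knob, turn it so that the flat in its bore matches the flat of the D-shaft, fit it fully onto the shaft, and press it right down against the shaft's spring. Finish while still holding the knob pressed in, and leave the tape measure, glue bottle and tape roll alone.

Things in the scene. Friction and masses are not known exactly. Their poses are not given: they have to be found in the camera images.
- control_box: Grey control box, aluminium cover, fixed, 140 (x) x 200 (y) x 45 mm high. Origin: centre of its underside; cover at z = 45 mm, smooth. The D-shaft stands up from the cover at x = 0, y = +50 mm, inside a dial of engraved ticks; the chips lie on the cover beside it, centres within x = -40 to +20 mm, y = -50 to +20 mm (box frame).
- shaft_top (a point): Centre of the top of the upright steel D-shaft, on its axis, 26 mm above the cover when not pressed. Shaft 14 mm in diameter, with one flat 3.5 mm from the axis over its whole height, facing this frame's -x; z up. Top edge chamfered 1.2 mm. The frame turns and sinks with the shaft.
- shaft (a joint): Angle of the D-shaft about the upright axis, rad, relative to the box: 0 = flat faces the box's -x, positive = anticlockwise from above. Stays where it is, by friction of 0.06 N m; range -1.2 to 1.2.
- spindle (a joint): How far the shaft is pushed down, m: 0 = up, 0.006 = stop. A spring pushes it back up: about 3 N at 0, 10 N at the stop.
- knob: Loose grey knob, about 0.08 kg, on the worktop, bore down. Origin: centre of its underside, z up. Skirt 48 mm in diameter, 23 mm high; on it a grip bar 16 mm thick (y), z = 23 to 45 mm, from x = +18 mm to a pointed nose at x = -27 mm (last 11 mm taper). D-bore 18 mm deep, 16 mm in diameter, its flat 4.5 mm off the axis on the nose (-x) side, 2 mm lead-in chamfer.
- knob_seat (a point): Centre of the roof of the knob's bore, 18 mm above the knob's underside, frame as the knob's. Fully on, it meets shaft_top, both x axes point the same way, and the underside is 8 mm above the cover (2 mm when pressed to the stop).
- block_mid (a point): Middle of the brown cork sanding block, a plain cuboid of 110 x 70 x 26 mm, about 0.12 kg, standing on a long edge on the worktop. x: along its 110 mm length, level; y: across its 26 mm thickness, level (grasp it this way, from above); z: up, 70 mm high, so this point is 35 mm above the worktop.
- block: The same block. Origin: centre of one of its 110 x 70 faces (its z axis is square to that face, level); use block_mid for handling.
- chip1: Wood chip, an offcut 20 x 12 x 9 mm, 10 g, loose on the box's cover; the one nearest the shaft. Origin: centre of its underside.
- chip2: Wood chip like chip1, the middle one.
- chip3: Wood chip like chip1, the one farthest from the shaft.
- tape_measure: Bystander: tape measure 66 x 87 x 64 mm on the worktop behind the box. Origin: centre of its underside.
- glue_bottle: Bystander: upright white glue bottle, 173 mm high, 60 x 70 mm, behind the box. Origin: centre of its underside.
- tape_roll: Bystander: roll of masking tape lying flat, 105 mm in diameter, 25 mm high, behind the box. Origin: centre of its underside.
Not all that is in view belongs to the job. Several things have the shape of the control_box; the one meant has the colours described above.

How it is judged:
On the way, in this order (a step that is already met when the one before it is completed fails the run):
1. the chips are all off the box, down on the worktop, while the fingers hold the block (height (world z) of each of chip1, chip2, chip3 below 0.03 m and contact force between the fingers and block above 1 N), for 0.1 s.
2. the block stands or lies on the worktop clear of the box, and the knob is held up in the fingers (height (world z) of block below 0.06 m and contact force between block and control_box below 0.2 N and height (world z) of knob above 0.03 m and contact force between the fingers and knob above 1 N), for 0.1 s.
3. the knob is fully on the D-shaft (z of knob_seat in the frame of shaft_top below 0.0025 m and horizontal distance between knob_seat and shaft_top below 0.003 m and angle between the x axis of knob and the x axis of shaft_top, either way round below 0.25 rad and angle between knob's own z axis and vertical below 0.12 rad), for 0.1 s.
At the end, for the whole second after the job is handed in: Knob fully on the D-shaft (bore roof within 2.5 mm of shaft top, 3 mm off-centre, 0.25 rad, tilt under 0.12 rad), still held by the fingers, shaft kept pressed down more than 4 of its 6 mm; chips lie on the worktop; block on the worktop, not touching the box (all of step 3 and value of joint spindle above 0.004 m and contact force between the fingers and knob above 1 N and height (world z) of each of chip1, chip2, chip3 below 0.03 m and height (world z) of block below 0.06 m and contact force between block and control_box below 0.2 N); the arm keeps its last pose, push and grip.
It fails at once if a bystander is moved by more than 30 mm (distance of any of tape_measure, glue_bottle, tape_roll from where it was at the start of the episode above 0.03 m).
It fails at once if the fingers push a chip that is still on the box ((contact force between the fingers and chip1 above 0.3 N and height (world z) of chip1 above 0.03 m) or (contact force between the fingers and chip2 above 0.3 N and height (world z) of chip2 above 0.03 m) or (contact force between the fingers and chip3 above 0.3 N and height (world z) of chip3 above 0.03 m)).
It also fails if it takes over 64 s, if anything falls off the work surface, if the arm or the gripper's body presses on something with over 40 N, if the wrist force passes 120 N, or if a joint passes its speed limit or range.

## Robot

A 6-joint arm with a two-finger parallel gripper is mounted at the origin on a cart in front of the work surface, level with it; the furniture and walls round the work are solid. World frame = base frame: x ahead of the robot, y to its left, z up, the work surface at z = 0. Lengths are in m, angles in rad, forces in N, time in s.
With the tool pointing down it reaches from about 0.275 to 0.775 m from the base axis. Payload 14.6 kg.
Tool frame: the origin (TCP) lies at the very end of the fingers, on their centre line; the grasp point (between the pads) lies 19 mm behind it (r.grip_depth is the z of the grasp point in the tool frame, in m); z points along the fingers, y is the line along which they close (so a half turn about z gives the same grasp; the last joint's range is limited). The gripper opens to 85 mm and grips with 20 to 120 N. Pads are 22 mm wide; open, the fingers measure 114 mm over their backs; the gripper's body (76 mm by 85 mm) begins 54 mm behind the grasp point. The pads swing forward as they close: fully open they stand 13 mm farther back than shut.
Start: joints at [-1.267, 0.263, -0.048, 1.259, 0, 1.415], TCP at [0.233, -0.471, 0.231] pointing down, gripper open.
Joint ranges: [-2.65, 2.65], [-0.89, 1.7], [-1.18, 1.37], [-2.13, 2.11], [-1.35, 1.29], [-3.14, 3.14]. Speed limits (rad/s): [1.89, 1.89, 2.57, 2.79, 3.14, 3.14].

## Interface

Orientations are given as a unit quaternion [x, y, z, w].
In Python, from rig import r gives the robot as it stands. The module is installed in compiled form; this text tells all that it offers.
- The arm moves only by the tool servo_tool, never from a script. Its argument "moves" is a list of rows, each a list of 3 entries, a list of its own where there are three numbers: the finger opening in mm, from 0 to 85.4, then the shift along the world's x, y, z in mm, then the turn, a rotation vector about the world's x, y, z in rad. A call has 1 to 12 rows; each row is the pose to reach, as a shift and turn from the pose commanded when the call began; what a row does not reach only later rows make up. A row lasts 1/12 s, in which the tool goes at most 41.7 mm and 7.16 degrees, less where a joint would pass 70% of its speed; a pose out of reach is approached as far as the arm can. A call with a gripper value outside its range is refused whole. The fingers move at their own pace and stop on an object; the grip force is fixed at half the most. Time passes only in rows, so rows that repeat a pose let the fingers close. It gives the time, the measured TCP pose, the force, the opening and the grip force at its end, in the units of the state.
- r.get_obs(): the state, without advancing time (a new reading comes with each control period).
- r.camera(name): name is "scene" or "side" or "wrist"; returns the picture (400x640x3 uint8, red, green, blue); there is no depth.
- r.camera_model(name): a dict with "intrinsics" (3x3 intrinsics, pixels), "R" (3x3) and "t" (3): a world point X has camera coordinates R X + t; the wrist camera has in their place "T_tool_cam" (4x4, takes a point from camera to tool coordinates, whose origin is the TCP and whose axes are the flange's). Camera axes: x right, y down, z forward; pixel columns grow to the right and rows downward; lengths in m; the calibration is good to about 2 mm. A picture is of the moment at which its call begins: read the wrist's pose just before it. camera_model takes no time and is no camera call.
- r.job_done(): hands the job in; it is judged then, once.
The state is a dict: "t": time; "joint_pos": joint angles; "qd": joint speeds; "joint_efforts": joint torques, N m; "tool_pos": TCP position; "tool_rot": TCP orientation; "contact_force": force on the tool from outside, world axes, zero at the start; "moment": the same for the moment, N m; "width": finger opening in m; "gripper_force": force on a finger pad.
Only numpy, scipy, OpenCV 4.12 (cv2) and the standard library are available. Lean on these libraries where they do the work, as an engineer would, in place of code of your own. Each camera call takes 0.05 s, during which the arm holds its last target. There are 200 camera calls.

## Working session

There is one attempt and no reset: what is moved stays moved. The work goes in short steps, Python scripts to look and compute and a tool call to move; the robot and the scene stay as the last step left them, time stands still between calls to the robot, and variables do not carry over. Pictures are saved under pics/ and viewed, at most 10 in all, crops included, and the job is handed in when it is done.

Besides the shell and the picture viewer there is one more tool, called by a JSON object that holds its "api" and its "payload". servo_tool: Moves the arm, as the interface text tells. Its arguments: {"type":"object","properties":{"moves":{"type":"array"}},"required":["moves"]}

```bash
mkdir -p pics; cat > h.py <<'E'
import numpy as np, cv2
from rig import r
from scipy.spatial.transform import Rotation as Ro
def save(n,f,crop=None,s=1):
    im=r.camera(n)[:,:,::-1]
    cv2.imwrite('pics/raw_'+f,im)
    if crop: x,y,X,Y=crop; im=im[y:Y,x:X]
    cv2.imwrite('pics/'+f,cv2.resize(im,None,fx=s,fy=s,interpolation=cv2.INTER_CUBIC))
def cam(n,obs=None):
    m=r.camera_model(n)
    K=np.array(m['intrinsics'])
    if 'R' in m: return K,np.array(m['R']),np.array(m['t'])
    o=obs or r.get_obs(); T=np.eye(4);T[:3,:3]=Ro.from_quat(o['tool_rot']).as_matrix();T[:3,3]=o['tool_pos']
    C=np.linalg.inv(T@np.array(m['T_tool_cam'])); return K,C[:3,:3],C[:3,3]
def px(c,uv,z):
    K,R,t=c; d=R.T@np.linalg.inv(K)@np.array([*uv,1.]); o=-R.T@t
    return o+d*(z-o[2])/d[2]
def proj(c,X):
    K,R,t=c; p=K@(R@np.array(X)+t); return p[:2]/p[2]
E
python3 - <<'E'
from h import *
save('scene','s1.png',s=1.25);save('side','d1.png',s=1.25)
for n in('scene','side'):
    K,R,t=cam(n);print(n,K.tolist(),(-R.T@t),R.round(3).tolist())
o=r.get_obs();print(o, r.grip_depth); print(r.camera_model('wrist'))
E
```

```text
scene [[440.0591447321772, 0.0, 318.5708184856123], [0.0, 440.0591447321772, 198.69428119895676], [0.0, 0.0, 1.0]] [-0.35111153  0.36446983  1.09723487] [[-0.445, -0.895, -0.019], [-0.612, 0.32, -0.724], [0.654, -0.311, -0.69]]
side [[423.4880337751929, 0.0, 312.53668710772433], [0.0, 423.4880337751929, 195.5228933328302], [0.0, 0.0, 1.0]] [-0.11739455 -1.22282786  0.87540279] [[0.85, -0.526, 0.015], [-0.256, -0.439, -0.861], [0.459, 0.729, -0.508]]
{'t': 0.1, 'joint_pos': array([-1.26728707e+00,  2.63464779e-01, -4.88602524e-02,  1.25938618e+00,
       -6.56405312e-07,  1.41548507e+00]), 'qd': array([ 0.00105166, -0.00347146,  0.00153589, -0.00066719, -0.0006517 ,
        0.00158539]), 'joint_efforts': array([ 2.56798136e-03, -6.38578606e+01,  3.85061753e+01,  1.01226559e-02,
       -2.17258344e-04,  2.40343297e-05]), 'tool_pos': array([ 0.2324361 , -0.4704789 ,  0.23088338]), 'tool_rot': array([ 9.73800571e-01,  2.27403251e-01, -3.41923896e-05, -4.56163836e-04]), 'contact_force': array([ 4.10987541e-01,  6.26591462e-01, -2.79330635e-04]), 'moment': array([ 0.03099387, -0.02949048, -0.04505483]), 'gripper_force': 0.0, 'width': 0.08518604591927026} -0.0187
{'intrinsics': array([[349.2187057 ,   0.        , 321.44878159],
       [  0.        , 349.2187057 , 197.40909415],
       [  0.        ,   0.        ,   1.        ]]), 'T_tool_cam': array([[-8.92898594e-04, -9.55573109e-01, -2.94752839e-01,
         7.58967235e-02],
       [ 9.99999573e-01, -9.22932532e-04, -3.72132283e-05,
         1.41895620e-03],
       [-2.36477024e-04, -2.94752747e-01,  9.55573525e-01,
        -1.41621913e-01],
       [ 0.00000000e+00,  0.00000000e+00,  0.00000000e+00,
         1.00000000e+00]])}
```

View pics/s1.png

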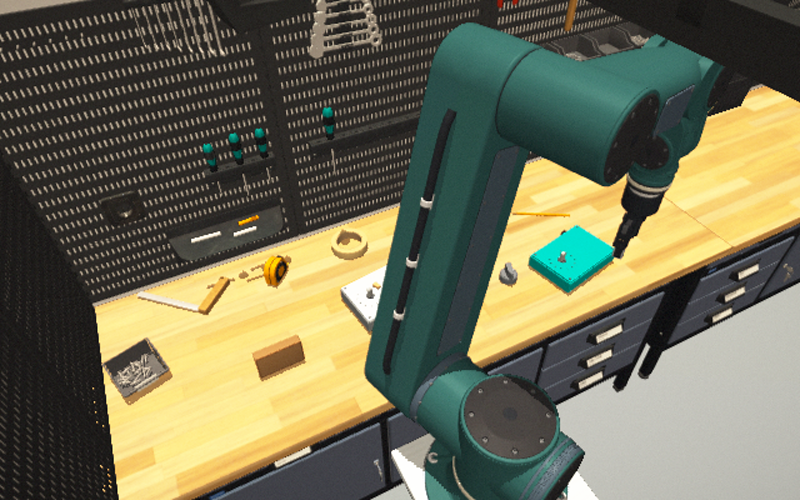

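View pics/d1.png

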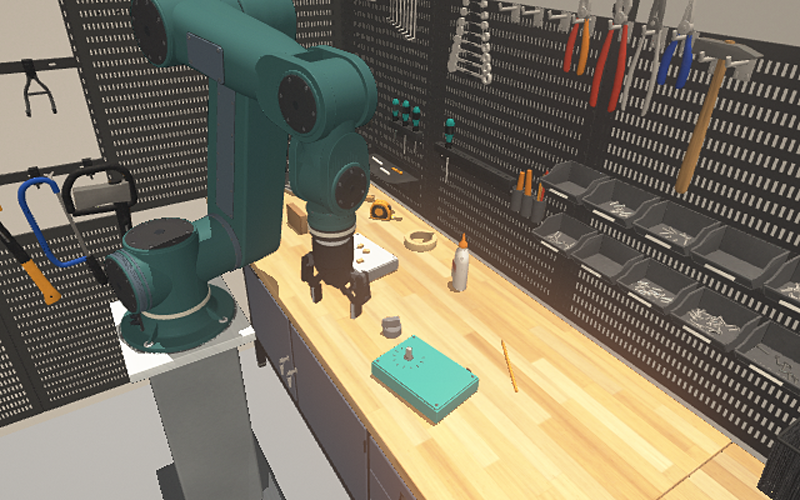

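Scene view: two boxes. One is teal at (570,257), which has the wrong colour. The other is light grey with chips at (362,295), seen at (372,257) in the side view, and this one fits. The block is at scene (279,357). The knob is at scene (509,272) and side (391,325). Next I'll measure rough positions, then get a wrist view.

```bash
python3 - <<'E'
from h import *
s=cam('scene');d=cam('side')
f=lambda c,u,v,z:px(c,(u/1.25,v/1.25),z)[:2].round(3)
print('block top corners',f(s,254,356,.07),f(s,303,338,.07))
print('knob',f(s,509,275,.01),f(d,391,333,.01))
print('greybox',f(d,372,257,.045), f(s,370,292,.07),'left corner',f(s,342,292,.045),'front',f(s,374,318,.045),'side right corner',f(d,398,261,.045),'top',f(d,360,235,.045))
print('measure',f(s,277,272,.03),'roll',f(s,349,243,.02),'glue',f(d,459,288,0),'tray',f(s,170,375,0))
E
```

```text
block top corners [0.458 0.348] [0.455 0.232]
knob [ 0.446 -0.345] [ 0.436 -0.353]
greybox [ 0.547 -0.066] [0.513 0.035] left corner [0.568 0.091] front [0.452 0.053] side right corner [ 0.602 -0.124] top [0.581 0.068]
measure [0.729 0.216] roll [ 0.755 -0.005] glue [ 0.714 -0.275] tray [0.551 0.538]
```

{"api": "servo_tool", "payload": {"moves": [[85,[138,110,50],[0,0,0]],[85,[138,110,50],[0,0,0]],[85,[138,110,50],[0,0,0]],[85,[138,110,50],[0,0,0]],[85,[138,110,50],[0,0,0]],[85,[138,110,50],[0,0,0]]]}}

```text
t: 0.6
tool_pos: [0.373, -0.3587, 0.2822]
tool_rot: [0.973, 0.229, 0.001, 0.0]
contact_force: [-0.2, -0.9, -0.2]
width: 0.0849
gripper_force: 0.0
```

```bash
python3 - <<'E'
from h import *
o=r.get_obs();print(o['t'],o['tool_pos'],o['tool_rot']);c=cam('wrist',o)
save('wrist','w1.png');np.savez('w1.npz',*c)
p=proj(c,[.44,-.35,.045]);print(p)
E
```

```text
0.6 [ 0.37297779 -0.35868354  0.28219792] [9.73374807e-01 2.29218303e-01 5.30978897e-04 4.14830796e-04]
[340.92026781 101.90064267]
```

{"api": "servo_tool", "payload": {"moves": [[85,[100,330,20],[0,0,0]],[85,[100,330,20],[0,0,0]],[85,[100,330,20],[0,0,0]],[85,[100,330,20],[0,0,0]],[85,[100,330,20],[0,0,0]],[85,[100,330,20],[0,0,0]],[85,[100,330,20],[0,0,0]],[85,[100,330,20],[0,0,0]],[85,[100,330,20],[0,0,0]],[85,[100,330,20],[0,0,0]]]}}

```text
t: 1.48
tool_pos: [0.4708, -0.0289, 0.3009]
tool_rot: [0.973, 0.229, -0.0, -0.0]
contact_force: [-0.6, -0.9, -0.5]
width: 0.0851
gripper_force: 0.0
```

```bash
python3 - <<'E'
from h import *
o=r.get_obs();print(o['t'],o['tool_pos'],o['tool_rot']);c=cam('wrist',o)
save('wrist','w2.png');np.savez('w2.npz',*c)
a=cv2.imread('pics/w1.png');b=cv2.imread('pics/w2.png');print(proj(c,[.53,0,.045]))
E
```

```text
1.4833 [ 0.4707727  -0.02888754  0.30091657] [ 9.73475144e-01  2.28792583e-01 -2.10686446e-04 -2.31429492e-04]
[320.67687919  99.16226461]
```

View pics/w1.png

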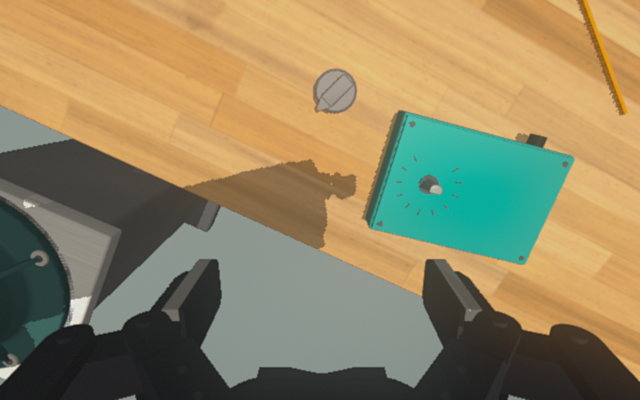

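View pics/w2.png

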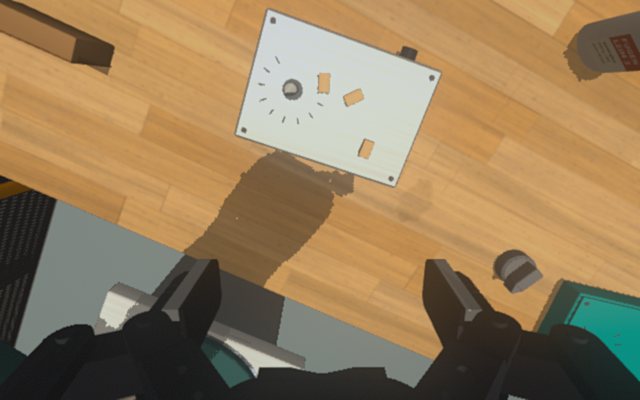

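w1: the knob is at (335,91) with its nose towards (318,110), and the teal box on the right is the decoy. w2: the grey box has corners (267,10), (441,73), (396,186), (235,135), the shaft is at (292,90), and the chips are at (323,83), (354,97), (367,149). I'll confirm with an enlarged crop.

```bash
python3 - <<'E'
from h import *
L=lambda n:tuple(np.load(n)[k] for k in('arr_0','arr_1','arr_2'))
a=cv2.imread('pics/w1.png');b=cv2.imread('pics/w2.png')
C=np.zeros((600,800,3),np.uint8)
C[:480,:540]=cv2.resize(b[0:200,225:450],(540,480),interpolation=cv2.INTER_CUBIC)
C[:250,545:795]=cv2.resize(a[63:123,303:363],(250,250),interpolation=cv2.INTER_CUBIC)
C[300:550,545:795]=cv2.resize(b[70:110,272:312],(250,250),interpolation=cv2.INTER_CUBIC)
cv2.imwrite('pics/c1.png',C)
c=L('w2.npz');p=lambda u,v,z:px(c,(u,v),z)[:2]
Q=[p(*q,.045) for q in((267,10),(441,73),(396,186),(235,135))]
print(np.round(Q,4),'mean',np.mean(Q,0),[np.linalg.norm(Q[i]-Q[i-1]).round(3) for i in range(4)])
for i,j in((0,1),(3,2),(1,2),(0,3)):
    e=Q[j]-Q[i];print(np.degrees(np.arctan2(e[1],e[0])))
print('shaft',p(292,90,.06),[p(*q,.05) for q in((323,83),(354,97),(367,149))])
s=cam('scene');print('block',[px(s,(u/1.25,v/1.25),.07)[:2] for u,v in((254,356),(303,338))])
print('block end far corners w2', p(81,37,.07),p(113,44,.07))
E
```

```text
[[ 0.5842  0.0881]
 [ 0.6116 -0.1037]
 [ 0.4811 -0.1234]
 [ 0.4521  0.0693]] mean [ 0.53227021 -0.01739069] [np.float64(0.133), np.float64(0.194), np.float64(0.132), np.float64(0.195)]
-81.86468522836024
-81.42213009251095
-171.41262387227692
-171.92204103850258
shaft [0.52528183 0.03112998] [array([0.54611871, 0.00520527]), array([ 0.54814259, -0.03120289]), array([ 0.50484934, -0.07079696])]
block [array([0.4577956 , 0.34760863]), array([0.45481795, 0.23198714])]
block end far corners w2 [0.47882103 0.23615888] [0.48659224 0.20631418]
```

View pics/c1.png

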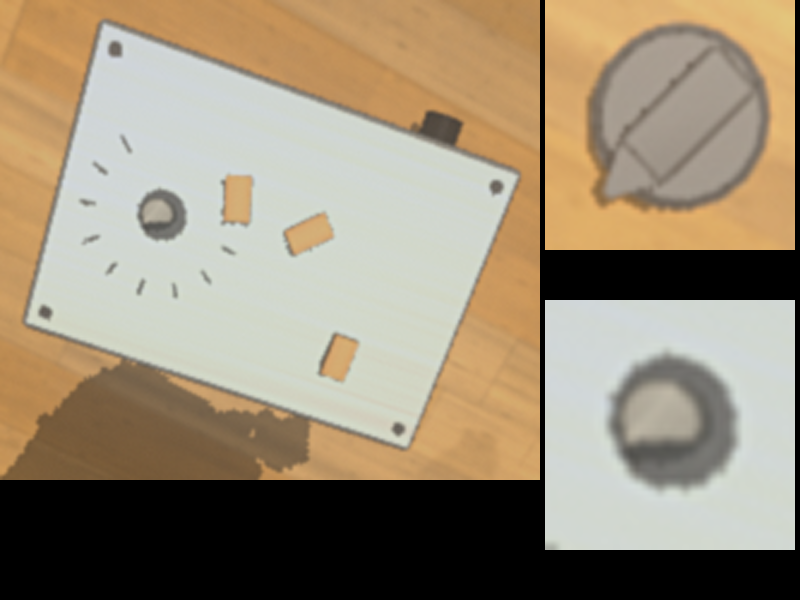

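The crop confirms it: grey box, aluminium cover, three chips, and the shaft flat facing image-down. It also shows the knob's nose. Next I'll look at the block from above, with the tool turned for the grasp.

{"api": "servo_tool", "payload": {"moves": [[85,[0,300,0],[0,0,1.108]],[85,[0,300,0],[0,0,1.108]],[85,[0,300,0],[0,0,1.108]],[85,[0,300,0],[0,0,1.108]],[85,[0,300,0],[0,0,1.108]],[85,[0,300,0],[0,0,1.108]],[85,[0,300,0],[0,0,1.108]],[85,[0,300,0],[0,0,1.108]],[85,[0,300,0],[0,0,1.108]],[85,[0,300,0],[0,0,1.108]]]}}

```text
t: 2.37
tool_pos: [0.4711, 0.2683, 0.3006]
tool_rot: [0.707, 0.707, -0.001, -0.0]
contact_force: [0.0, -0.7, -0.2]
width: 0.0851
gripper_force: 0.0
```

```bash
python3 - <<'E'
from h import *
o=r.get_obs();print(o['t'],o['tool_pos'],o['tool_rot'],o['joint_pos']);c=cam('wrist',o)
save('wrist','w3.png');np.savez('w3.npz',*c)
s=cam('scene');print('edge',[px(s,(u/1.25,v/1.25),0)[:2] for u,v in((260,455),(330,427))])
L=lambda n:tuple(np.load(n)[k] for k in('arr_0','arr_1','arr_2'))
print([px(L('w2.npz'),q,0)[:2] for q in((10,181),(300,279))])
E
```

```text
2.3667 [0.47106317 0.26833929 0.30059555] [ 7.06858338e-01  7.07354886e-01 -5.92590231e-04 -6.75453597e-05] [ 3.67646992e-01  2.84894763e-01  1.69336013e-01  1.45637552e+00
 -3.57760982e-04  1.93774130e+00]
edge [array([0.2633504 , 0.40366644]), array([0.25591116, 0.25030281])]
[array([0.25596799, 0.31770529]), array([ 0.29401224, -0.08385121])]
```

View pics/w3.png

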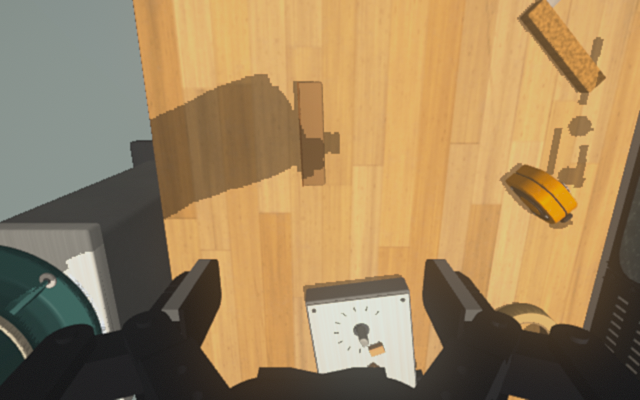

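w3: the block's top runs from (299,82)-(322,82) to (302,185)-(325,185). The box is below it, and there is about 190 mm of worktop in front of the box, so I'll wipe towards the robot.

```bash
python3 - <<'E'
from h import *
L=lambda n:tuple(np.load(n)[k] for k in('arr_0','arr_1','arr_2'))
c=L('w3.npz');im=cv2.imread('pics/raw_w3.png');g=im.astype(int)
for v in(90,100,110,120,170,178): print(v,[tuple(g[v,u]) for u in range(290,332,3)])
print([px(c,q,.07)[:2].round(4) for q in((299,82),(322,82),(325,185),(302,185))])
E
```

```text
90 [(np.int64(109), np.int64(170), np.int64(218)), (np.int64(79), np.int64(122), np.int64(157)), (np.int64(72), np.int64(112), np.int64(146)), (np.int64(65), np.int64(105), np.int64(146)), (np.int64(81), np.int64(132), np.int64(179)), (np.int64(81), np.int64(133), np.int64(179)), (np.int64(83), np.int64(134), np.int64(182)), (np.int64(82), np.int64(134), np.int64(183)), (np.int64(84), np.int64(135), np.int64(184)), (np.int64(83), np.int64(134), np.int64(185)), (np.int64(83), np.int64(134), np.int64(183)), (np.int64(97), np.int64(161), np.int64(212)), (np.int64(101), np.int64(168), np.int64(218)), (np.int64(103), np.int64(169), np.int64(218))]
100 [(np.int64(107), np.int64(173), np.int64(221)), (np.int64(102), np.int64(163), np.int64(213)), (np.int64(71), np.int64(111), np.int64(143)), (np.int64(61), np.int64(104), np.int64(149)), (np.int64(81), np.int64(131), np.int64(178)), (np.int64(81), np.int64(131), np.int64(179)), (np.int64(82), np.int64(133), np.int64(180)), (np.int64(81), np.int64(133), np.int64(181)), (np.int64(83), np.int64(134), np.int64(182)), (np.int64(82), np.int64(134)
[... 2205 characters left out ...]
np.int64(109), np.int64(177), np.int64(223)), (np.int64(104), np.int64(169), np.int64(218)), (np.int64(104), np.int64(167), np.int64(216)), (np.int64(59), np.int64(95), np.int64(128)), (np.int64(65), np.int64(101), np.int64(136)), (np.int64(82), np.int64(132), np.int64(179)), (np.int64(82), np.int64(132), np.int64(179)), (np.int64(80), np.int64(130), np.int64(178)), (np.int64(83), np.int64(132), np.int64(180)), (np.int64(82), np.int64(132), np.int64(180)), (np.int64(79), np.int64(128), np.int64(174)), (np.int64(97), np.int64(160), np.int64(211)), (np.int64(100), np.int64(166), np.int64(217))]
[array([0.4493, 0.3498]), array([0.4726, 0.3498]), array([0.476 , 0.2418]), array([0.4506, 0.2418])]
```

{"api": "servo_tool", "payload": {"moves": [[85,[-9,26,-40],[0,0,0.02]],[85,[-9,26,-80],[0,0,0.02]],[85,[-9,26,-120],[0,0,0.02]],[85,[-9,26,-160],[0,0,0.02]],[85,[-9,26,-200],[0,0,0.02]],[85,[-9,26,-235],[0,0,0.02]],[85,[-9,26,-255],[0,0,0.02]],[85,[-9,26,-261],[0,0,0.02]],[15,[-9,26,-261],[0,0,0.02]],[15,[-9,26,-261],[0,0,0.02]],[15,[-9,26,-261],[0,0,0.02]],[15,[-9,26,-261],[0,0,0.02]]]}}

```text
t: 3.42
tool_pos: [0.4625, 0.2954, 0.0418]
tool_rot: [0.702, 0.712, 0.001, 0.0]
contact_force: [0.8, -0.1, 0.0]
width: 0.0381
gripper_force: 0.0
```

{"api": "servo_tool", "payload": {"moves": [[15,[0,0,0],[0,0,0]],[15,[0,0,0],[0,0,0]],[15,[0,0,0],[0,0,0]],[15,[0,0,0],[0,0,0]]]}}

```text
t: 3.75
tool_pos: [0.4621, 0.2955, 0.0414]
tool_rot: [0.702, 0.713, 0.001, 0.0]
contact_force: [-0.9, -1.3, 9.0]
width: 0.0253
gripper_force: 59.5
```

{"api": "servo_tool", "payload": {"moves": [[15,[0,0,40],[0,0,0]],[15,[0,0,80],[0,0,0]],[15,[0,-20,110],[0,0,0]],[15,[128,-324,110],[0,0,0.131]],[15,[128,-324,110],[0,0,0.131]],[15,[128,-324,110],[0,0,0.131]],[15,[128,-324,110],[0,0,0.131]],[15,[128,-324,110],[0,0,0.131]],[15,[128,-324,110],[0,0,0.131]],[15,[128,-324,110],[0,0,0.131]],[15,[128,-324,110],[0,0,0.131]],[15,[128,-324,110],[0,0,0.131]]]}}

```text
t: 4.75
tool_pos: [0.5919, -0.0347, 0.1503]
tool_rot: [0.655, 0.756, -0.0, 0.001]
contact_force: [-0.7, 0.2, -1.6]
width: 0.0253
gripper_force: 60.0
```

{"api": "servo_tool", "payload": {"moves": [[15,[0,0,0],[0,0,0]],[15,[0,0,0],[0,0,0]]]}}

```text
t: 4.92
tool_pos: [0.5893, -0.0287, 0.1504]
tool_rot: [0.654, 0.757, 0.0, -0.0]
contact_force: [-1.1, 0.7, -1.7]
width: 0.0249
gripper_force: 60.0
```

```bash
python3 - <<'E'
from h import *
o=r.get_obs();print(o['t'],o['tool_pos'],o['tool_rot']);c=cam('wrist',o);np.savez('w4.npz',*c)
save('wrist','w4.png');save('scene','s4.png');save('side','d4.png')
a=cv2.imread('pics/w4.png');C=np.zeros((600,800,3),np.uint8)
C[:400,:640]=a;b=cv2.imread('pics/d4.png');C[400:600,:400]=cv2.resize(b[120:270,200:500],(400,200));cv2.imwrite('pics/c4.png',C)
E
```

```text
4.9167 [ 0.58927658 -0.02866613  0.15037434] [ 6.53533661e-01  7.56897436e-01  2.18473257e-05 -1.59055437e-04]
```

View pics/c4.png

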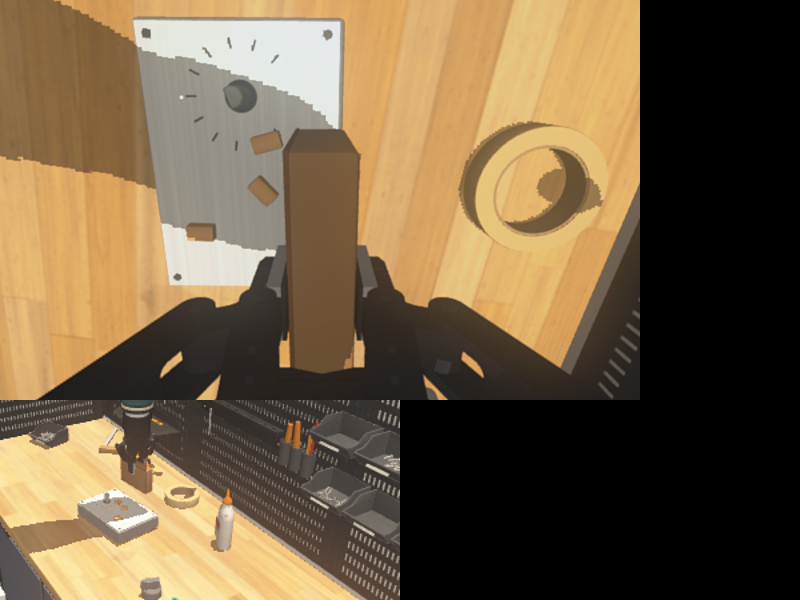

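c4: the block is held squarely over the +x side of the box. Box corners (135,20), (343,20), (169,285), shaft base about (241,96), chips at (266,142), (263,191), (201,232). I'll check the clearances.

```bash
python3 - <<'E'
from h import *
L=lambda n:tuple(np.load(n)[k] for k in('arr_0','arr_1','arr_2'))
c=L('w4.npz');p=lambda u,v,z:px(c,(u,v),z)[:2]
q=[p(*a,.045) for a in((135,20),(343,20),(169,285))]
print('box corners',np.round(q,4), 'lens',np.linalg.norm(q[0]-q[1]),np.linalg.norm(q[0]-q[2]))
yv=q[0]-q[2];th=np.arctan2(yv[1],yv[0])-np.pi/2;xv=q[1]-q[0];print('yaw',np.degrees(th),np.degrees(np.arctan2(xv[1],xv[0])))
ctr=(q[1]+q[2])/2;print('ctr',ctr)
R=np.array([[np.cos(th),np.sin(th)],[-np.sin(th),np.cos(th)]])
for n,u,v,z in(('shaft base',241,97,.045),('c1 top edge',281,130,.054),('c1r',284,146,.054),('c1l',250,138,.054),('c2r',278,198,.054),('c2',263,191,.05),('c3low',201,241,.045),('c3l',187,230,.05),('blk endL bot',297,130,.109),('blk endR bot',347,130,.109),('blk endL top',285,153,.179),('R',358,153,.179)):
    w=p(u,v,z);print(n,w.round(4),(R@(w-ctr)).round(4))
E
```

```text
box corners [[ 0.4553  0.0696]
 [ 0.587   0.0889]
 [ 0.4802 -0.1211]] lens 0.13310943225344277 0.1923775519449033
yaw 7.440214815111372 8.33144663588258
ctr [ 0.53360813 -0.01609863]
shaft base [0.5261 0.0321] [-0.0012  0.0488]
c1 top edge [0.5564 0.0152] [0.0266 0.028 ]
c1r [0.5596 0.0047] [0.0284 0.0173]
c1l [0.5362 0.0068] [0.0055 0.0224]
c2r [ 0.5596 -0.0328] [ 0.0236 -0.0199]
c2 [ 0.5479 -0.0304] [ 0.0124 -0.0161]
c3low [ 0.5039 -0.0788] [-0.0376 -0.0583]
c3l [ 0.4947 -0.0689] [-0.0454 -0.0473]
blk endL bot [0.5699 0.0232] [0.0411 0.0343]
blk endR bot [0.5955 0.0269] [0.067  0.0347]
blk endL top [0.5706 0.0235] [0.0419 0.0345]
R [0.5942 0.027 ] [0.0656 0.0349]
```

{"api": "servo_tool", "payload": {"moves": [[15,[0,0,-30],[0,0,0]],[15,[0,0,-50],[0,0,0]],[15,[0,0,-58],[0,0,0]],[15,[0,0,-61],[0,0,0]],[15,[0,0,-61],[0,0,0]]]}}

```text
t: 5.48
tool_pos: [0.5893, -0.0282, 0.0894]
tool_rot: [0.653, 0.757, -0.0, -0.0]
contact_force: [-0.4, -0.1, -1.3]
width: 0.0249
gripper_force: 59.9
```

{"api": "servo_tool", "payload": {"moves": [[15,[-10,-1.4,-1],[0,0,0]],[15,[-20,-2.8,-1],[0,0,0]],[15,[-30,-4.2,-1],[0,0,0]],[15,[-40,-5.7,-1],[0,0,0]],[15,[-51,-7.2,-1],[0,0,0]],[15,[-62,-8.8,-1],[0,0,0]],[15,[-73,-10.4,-1],[0,0,0]],[15,[-84,-12,-1],[0,0,0]],[15,[-95,-13.5,-1],[0,0,0]],[15,[-106,-15,-1],[0,0,0]],[15,[-117,-16.6,-1],[0,0,0]],[15,[-126,-18,-1],[0,0,0]]]}}

```text
t: 6.48
tool_pos: [0.4635, -0.0468, 0.0896]
tool_rot: [0.653, 0.757, 0.0, 0.001]
contact_force: [0.7, -0.3, -1.8]
width: 0.0249
gripper_force: 60.0
```

{"api": "servo_tool", "payload": {"moves": [[15,[-10,-1.4,0],[0,0,0]],[15,[-20,-2.8,0],[0,0,0]],[15,[-30,-4.2,0],[0,0,0]],[15,[-30,-4.2,0],[0,0,0]],[15,[-30,-4.2,0],[0,0,0]]]}}

```text
t: 6.9
tool_pos: [0.4334, -0.051, 0.0885]
tool_rot: [0.653, 0.757, 0.0, 0.0]
contact_force: [0.7, -0.2, -0.9]
width: 0.0253
gripper_force: 60.0
```

```bash
python3 - <<'E'
from h import *
o=r.get_obs();print(o['t'],o['tool_pos'],o['tool_rot']);c=cam('wrist',o);np.savez('w5.npz',*c)
save('wrist','w5.png');save('side','d5.png')
a=cv2.imread('pics/w5.png');C=np.zeros((600,800,3),np.uint8)
C[:400,:640]=a;b=cv2.imread('pics/d5.png');C[400:600,:400]=cv2.resize(b[120:270,200:500],(400,200));cv2.imwrite('pics/c5.png',C)
E
```

```text
6.9 [ 0.43338215 -0.05103625  0.08852439] [6.53444411e-01 7.56974462e-01 1.31657496e-04 2.20482805e-04]
```

View pics/c5.png

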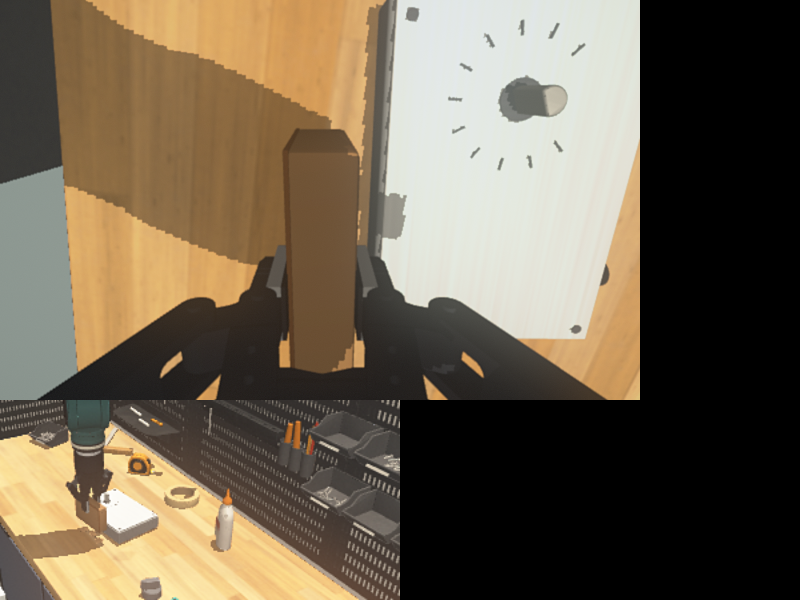

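c5: the cover is clear, so the chips are down in front of the box. Next I'll set the block down at about (0.42, 0.26).

{"api": "servo_tool", "payload": {"moves": [[15,[-10,0,30],[0,0,0]],[15,[-13,40,40],[0,0,0]],[15,[-13,80,40],[0,0,0]],[15,[-13,120,30],[0,0,0]],[15,[-13,160,20],[0,0,0]],[15,[-13,200,10],[0,0,0]],[15,[-13,240,0],[0,0,0]],[15,[-13,280,-15],[0,0,0]],[15,[-13,311,-32],[0,0,0]],[15,[-13,311,-42],[0,0,0]],[15,[-13,311,-45.5],[0,0,0]],[15,[-13,311,-46.5],[0,0,0]]]}}

```text
t: 8.0
tool_pos: [0.4204, 0.2609, 0.0415]
tool_rot: [0.653, 0.758, 0.0, -0.001]
contact_force: [0.2, 0.7, -0.8]
width: 0.0252
gripper_force: 60.2
```

{"api": "servo_tool", "payload": {"moves": [[15,[0,0,0],[0,0,0]],[85,[0,0,0],[0,0,0]],[85,[0,0,0],[0,0,0]],[85,[0,0,0],[0,0,0]],[85,[0,0,0],[0,0,0]],[85,[0,0,0],[0,0,0]],[85,[0,0,30],[0,0,0]],[85,[0,0,60],[0,0,0]],[85,[0,0,100],[0,0,0]],[85,[0,0,140],[0,0,0]],[85,[0,0,180],[0,0,0]],[85,[0,0,200],[0,0,0]]]}}

```text
t: 9.0
tool_pos: [0.4212, 0.2603, 0.2464]
tool_rot: [0.653, 0.757, 0.002, 0.001]
contact_force: [0.2, -0.2, -0.2]
width: 0.0851
gripper_force: 0.0
```

{"api": "servo_tool", "payload": {"moves": [[85,[104,-228,-50],[0,0,0.5]],[85,[104,-228,-50],[0,0,0.5]],[85,[104,-228,-50],[0,0,0.5]],[85,[104,-228,-50],[0,0,0.5]],[85,[104,-228,-50],[0,0,0.5]],[85,[104,-228,-50],[0,0,0.5]],[85,[104,-228,-76],[0,0,0.5]],[85,[104,-228,-76],[0,0,0.5]],[85,[104,-228,-76],[0,0,0.5]]]}}

```text
t: 9.75
tool_pos: [0.5239, 0.031, 0.1646]
tool_rot: [0.447, 0.895, -0.0, -0.001]
contact_force: [-0.4, 1.0, 0.4]
width: 0.0853
gripper_force: 0.0
```

```bash
python3 - <<'E'
from h import *
o=r.get_obs();print(o['t'],o['tool_pos'],o['tool_rot']);c=cam('wrist',o);np.savez('w6.npz',*c)
save('wrist','w6.png')
E
```

```text
9.75 [0.52394261 0.03099212 0.16457093] [ 4.46764859e-01  8.94650350e-01 -4.56009591e-04 -1.30573160e-03]
```

{"api": "servo_tool", "payload": {"moves": [[85,[-85,-380,20],[0,0,0.63]],[85,[-85,-380,20],[0,0,0.63]],[85,[-85,-380,20],[0,0,0.63]],[85,[-85,-380,20],[0,0,0.63]],[85,[-85,-380,20],[0,0,0.63]],[85,[-85,-380,20],[0,0,0.63]],[85,[-85,-380,20],[0,0,0.63]],[85,[-85,-380,20],[0,0,0.63]],[85,[-85,-380,0],[0,0,0.63]],[85,[-85,-380,0],[0,0,0.63]],[85,[-85,-380,0],[0,0,0.63]],[85,[-85,-380,0],[0,0,0.63]]]}}

```text
t: 10.8
tool_pos: [0.4395, -0.3486, 0.1662]
tool_rot: [0.147, 0.989, -0.0, 0.0]
contact_force: [0.4, 1.0, 0.4]
width: 0.0848
gripper_force: 0.0
```

```bash
python3 - <<'E'
from h import *
L=lambda n:tuple(np.load(n)[k] for k in('arr_0','arr_1','arr_2'))
o=r.get_obs();print(o['t'],o['tool_pos'],o['tool_rot'],o['joint_pos']);c=cam('wrist',o);np.savez('w7.npz',*c)
save('wrist','w7.png')
a=cv2.imread('pics/w6.png');b=cv2.imread('pics/w7.png')
u,v=proj(L('w6.npz'),[.5254,.0318,.071]).astype(int);U,V=proj(c,[.44,-.348,.035]).astype(int);print(u,v,U,V)
C=np.zeros((400,800,3),np.uint8)
C[:400,:400]=cv2.resize(a[v-25:v+25,u-25:u+25],(400,400),interpolation=cv2.INTER_CUBIC)
C[:400,400:]=cv2.resize(b[V-50:V+50,U-50:U+50],(400,400),interpolation=cv2.INTER_CUBIC)
cv2.imwrite('pics/c7.png',C)
E
```

```text
10.8 [ 0.43949407 -0.34856673  0.1662408 ] [ 1.47104305e-01  9.89120959e-01 -7.02259633e-05  2.17810791e-04] [-8.15874510e-01  3.50633304e-01 -9.80259505e-02  1.12170812e+00
  1.59668533e-04 -5.20594295e-01]
323 199 323 185
```

View pics/c7.png

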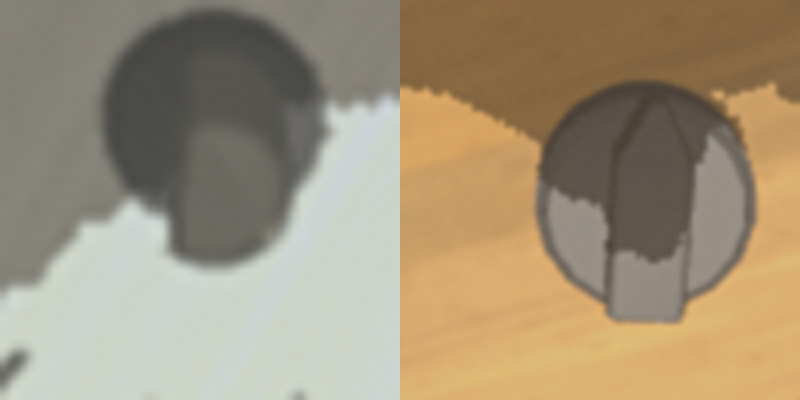

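c7: left, the shaft top with its flat facing image-left, edge about (187,150)-(168,250). Right, the knob with its nose up at (653,95), bar edges x≈606–614 and 684–692, and bar end at y=318. Next I'll fit the shaft angle and knob pose numerically.

```bash
python3 - <<'E'
from h import *
from scipy.optimize import least_squares
L=lambda n:tuple(np.load(n)[k] for k in('arr_0','arr_1','arr_2'))
# shaft: D-shape sampled signed-edge fit: maximise contrast of top disc (r=5.8 chamfer) by grid
def D(cx,cy,th,rr,fl,n=60):
    g=np.linspace(-9,9,37)*1e-3;X,Y=np.meshgrid(g,g);x=np.cos(th)*X+np.sin(th)*Y
    return X,Y,(np.hypot(X,Y)<rr)&(x<fl)
for f in('w2','w5','w6'):
    c=L(f+'.npz');im=cv2.GaussianBlur(cv2.imread(f'pics/raw_{f}.png') if f=='w2' else cv2.imread(f'pics/{f}.png'),(3,3),0)[:,:,2].astype(np.float32)
    u0=proj(c,[.5254,.0318,.071]);
    g=np.arange(-15,15.1,.5)*1e-3;X,Y=np.meshgrid(.5254+g,.0318+g)
    P=np.stack([X,Y,np.full_like(X,.071)],-1).reshape(-1,3);q=np.array([proj(c,p) for p in P]).astype(np.float32)
    I=cv2.remap(im,q[:,0].reshape(X.shape),q[:,1].reshape(X.shape),cv2.INTER_LINEAR)
    cv2.imwrite(f'pics/rect_{f}.png',cv2.resize(np.clip(I,0,255).astype(np.uint8)[::-1],(400,400)))
a=[cv2.imread(f'pics/rect_{f}.png',0) for f in('w2','w5')]
b=cv2.imread('pics/rect_w6.png',0);b=cv2.createCLAHE(4,(2,2)).apply(cv2.normalize(np.minimum(b,130),None,0,255,cv2.NORM_MINMAX))
C=np.hstack([cv2.resize(x,(266,266)) for x in a+[b]]);cv2.imwrite('pics/c8.png',C)
c=L('w7.npz');U,V=323-50,185-50
f=lambda x,y,z:px(c,(U+(x-400)/4,V+y/4),z)[:2]
n,e=f(653,95,.045),f(645,319,.045);l=[f(614,155,.045),f(606,315,.045)];rr=[f(692,155,.045),f(684,318,.045)]
h=lambda a,b:np.degrees(np.arctan2(*(a-b)[::-1]))
print('nose/end',n,e,np.linalg.norm(n-e),'headings',h(n,e)%360,h(*l)%360,h(*rr)%360)
d=(n-e)/np.linalg.norm(n-e);print('origin from end',e+d*.018,'from nose',n-d*.027,'mid line',(sum(l)+sum(rr))/4,'width',np.linalg.norm(l[0]-rr[0]))
print('skirt L/R/T', f(537,195,.01),f(756,195,.01))
E
```

```text
nose/end [ 0.42018502 -0.33161857] [ 0.46325474 -0.34584047] 0.04535706303980664 headings 161.7264344113334 160.4828564418514 161.4782994103167
origin from end [ 0.44616248 -0.34019649] from nose [ 0.44582342 -0.34008453] mid line [ 0.44708882 -0.34029283] width 0.015046351403934632
skirt L/R/T [ 0.44101126 -0.36286199] [ 0.45510297 -0.31667358]
```

View pics/c8.png

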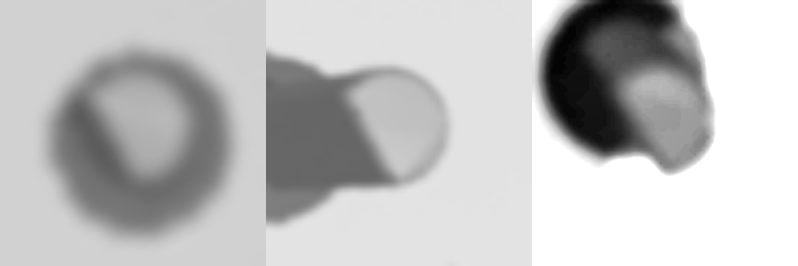

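Shaft flat heading is about 211° and the shaft is at about (0.525, 0.033). Knob is at (0.4465, -0.340) with its nose heading about 161.5°. Grasping the knob now.

{"api": "servo_tool", "payload": {"moves": [[50,[7,8.5,0],[0,0,-0.03]],[50,[7,8.5,-35],[0,0,-0.03]],[50,[7,8.5,-70],[0,0,-0.03]],[50,[7,8.5,-100],[0,0,-0.03]],[50,[7,8.5,-125],[0,0,-0.03]],[50,[7,8.5,-135],[0,0,-0.03]],[50,[7,8.5,-139],[0,0,-0.03]],[50,[7,8.5,-139],[0,0,-0.03]]]}}

```text
t: 11.52
tool_pos: [0.4472, -0.3386, 0.0274]
tool_rot: [0.161, 0.987, -0.0, 0.0]
contact_force: [-0.0, 0.4, 1.0]
width: 0.0502
gripper_force: 0.0
```

{"api": "servo_tool", "payload": {"moves": [[5,[0,0,0],[0,0,0]],[5,[0,0,0],[0,0,0]],[5,[0,0,0],[0,0,0]],[5,[0,0,0],[0,0,0]],[5,[0,0,0],[0,0,0]],[5,[0,0,0],[0,0,0]]]}}

```text
t: 12.02
tool_pos: [0.4472, -0.3399, 0.0283]
tool_rot: [0.161, 0.987, -0.001, 0.001]
contact_force: [-1.0, 2.9, 9.6]
width: 0.0146
gripper_force: 59.3
```

{"api": "servo_tool", "payload": {"moves": [[5,[0,0,40],[0,0,0]],[5,[0,0,80],[0,0,0]],[5,[10,30,102],[0,0,0.1]],[5,[78.5,373,102],[0,0,0.866]],[5,[78.5,373,102],[0,0,0.866]],[5,[78.5,373,102],[0,0,0.866]],[5,[78.5,373,102],[0,0,0.866]],[5,[78.5,373,102],[0,0,0.866]],[5,[78.5,373,102],[0,0,0.866]],[5,[78.5,373,102],[0,0,0.866]],[5,[78.5,373,102],[0,0,0.866]],[5,[78.5,373,102],[0,0,0.866]]]}}

```text
t: 13.02
tool_pos: [0.5254, 0.0377, 0.1296]
tool_rot: [-0.269, 0.963, 0.0, 0.001]
contact_force: [-0.4, -1.0, -1.0]
width: 0.0145
gripper_force: 59.1
```

{"api": "servo_tool", "payload": {"moves": [[5,[0,0,0],[0,0,0]],[5,[0,0,0],[0,0,0]],[5,[0,0,0],[0,0,0]]]}}

```text
t: 13.27
tool_pos: [0.525, 0.033, 0.1292]
tool_rot: [-0.268, 0.964, -0.0, 0.0]
contact_force: [-0.9, -0.4, -1.3]
width: 0.0149
gripper_force: 59.1
```

```bash
python3 - <<'E'
from h import *
o=r.get_obs();print(o['t'],o['tool_pos'].round(4),2*np.degrees(np.arctan2(*o['tool_rot'][1::-1])),o['joint_pos'].round(2),o['contact_force'])
save('wrist','w9.png');np.savez('w9.npz',*cam('wrist',o));save('side','d9.png');save('scene','s9.png')
m=r.camera_model('wrist');K=m['intrinsics'];T=np.linalg.inv(m['T_tool_cam'])
# TCP->knob: underside .0283 beyond TCP; bar top at tool z -.0167
for n,P in(('nose',[.027,0,-.0167]),('taperL',[.016,-.008,-.0167]),('taperR',[.016,.008,-.0167]),('skirt front',[.024,0,.0053])):
    p=K@(T@[*P,1])[:3];print(n,(p[:2]/p[2]).round(1))
im=cv2.imread('pics/w9.png')[:,:,2]
for u in(312,321,330): print(u,im[180:330:3,u].tolist())
E
```

```text
13.2667 [0.525  0.033  0.1292] 211.05123886817148 [-0.09  0.32 -0.26  1.   -0.   -0.63] [-0.90467694 -0.42289696 -1.2723563 ]
nose [325.5 220.4]
taperL [305.  246.7]
taperR [345.8 246.7]
skirt front [324.9 209. ]
312 [140, 135, 137, 135, 128, 70, 70, 70, 70, 81, 81, 79, 68, 67, 66, 66, 67, 79, 82, 83, 82, 81, 80, 80, 80, 80, 79, 81, 79, 81, 79, 80, 78, 78, 80, 79, 79, 78, 79, 79, 79, 79, 80, 78, 80, 81, 203, 200, 202, 197]
321 [137, 138, 136, 102, 71, 70, 71, 70, 69, 68, 68, 68, 68, 82, 81, 82, 81, 80, 80, 79, 80, 80, 78, 79, 79, 79, 79, 79, 79, 79, 80, 79, 79, 78, 77, 79, 78, 80, 80, 77, 78, 78, 79, 78, 79, 83, 201, 197, 205, 204]
330 [136, 135, 138, 138, 71, 67, 69, 68, 67, 79, 78, 67, 63, 64, 64, 62, 75, 81, 80, 79, 80, 80, 77, 79, 79, 79, 79, 79, 80, 78, 79, 78, 78, 78, 78, 79, 78, 79, 78, 78, 79, 77, 79, 80, 80, 82, 210, 206, 194, 202]
```

{"api": "servo_tool", "payload": {"moves": [[5,[0,0,-15],[0,0,0]],[5,[0,0,-25],[0,0,0]],[5,[0,0,-29],[0,0,0]],[5,[0,0,-32],[0,0,0]],[5,[0,0,-34],[0,0,0]],[5,[0,0,-36],[0,0,0]],[5,[0,0,-38],[0,0,0]],[5,[0,0,-38],[0,0,0]]]}}

```text
t: 14.08
tool_pos: [0.525, 0.0336, 0.0907]
tool_rot: [-0.268, 0.963, 0.0, -0.0]
contact_force: [-0.3, 1.1, -0.8]
width: 0.015
gripper_force: 59.1
```

Already 8 mm on without resistance, so it is engaged. Seating and pressing now.

{"api": "servo_tool", "payload": {"moves": [[5,[0,0,-3],[0,0,0]],[5,[0,0,-6],[0,0,0]],[5,[0,0,-8],[0,0,0]],[5,[0,0,-10],[0,0,0]],[5,[0,0,-12],[0,0,0]],[5,[0,0,-13],[0,0,0]],[5,[0,0,-13],[0,0,0]]]}}

```text
t: 14.67
tool_pos: [0.525, 0.0336, 0.0778]
tool_rot: [-0.268, 0.963, 0.0, 0.0]
contact_force: [-1.7, 0.1, 4.6]
width: 0.0143
gripper_force: 59.9
```

{"api": "servo_tool", "payload": {"moves": [[5,[0,0,-1],[0,0,0]],[5,[0,0,-2],[0,0,0]],[5,[0,0,-3],[0,0,0]],[5,[0,0,-3.5],[0,0,0]],[5,[0,0,-3.5],[0,0,0]],[5,[0,0,-3.5],[0,0,0]]]}}

```text
t: 15.17
tool_pos: [0.5252, 0.0336, 0.0751]
tool_rot: [-0.268, 0.963, -0.0, 0.0]
contact_force: [-4.3, 0.9, 12.2]
width: 0.0145
gripper_force: 61.2
```

{"api": "servo_tool", "payload": {"moves": [[5,[0,0,-0.7],[0,0,0]],[5,[0,0,-0.7],[0,0,0]],[5,[0,0,-0.7],[0,0,0]],[5,[0,0,-0.7],[0,0,0]],[5,[0,0,-0.7],[0,0,0]]]}}

```text
t: 15.58
tool_pos: [0.5253, 0.0336, 0.0749]
tool_rot: [-0.268, 0.963, -0.0, 0.001]
contact_force: [-6.6, 1.1, 22.0]
width: 0.0145
gripper_force: 62.4
```

```bash
python3 - <<'E'
from h import *
o=r.get_obs();print(o['t'],o['tool_pos'],o['contact_force'],o['moment'])
# chips: compare worktop in front of box before (scene s1 occluded) -> orange-brown blobs in current scene/side views
for n in('scene','side'):
    save(n,'e_'+n+'.png');im=cv2.imread('pics/e_'+n+'.png');c=cam(n)
    q=[proj(c,[x,y,0]) for x,y in((.36,-.13),(.36,.06),(.47,.06),(.47,-.13))];print(n,np.round(q).astype(int).tolist())
E
```

```text
15.5833 [0.52531973 0.03357199 0.07485139] [-6.64960184  1.06563504 21.95324512] [ 0.14301531  1.35948697 -0.0280236 ]
scene [[365, 263], [311, 286], [296, 260], [348, 239]]
side [[260, 240], [238, 214], [264, 206], [288, 230]]
```

The knob is at the spring's stop: force rose to 22 N with only 0.2 mm of movement. Cover was seen clear, so I'm handing in.

```bash
python3 -c "
from rig import r
print(r.job_done())"
```

```text
the job is handed in; nothing more can be done
None
```

I wiped the chips off with the block, stood the block clear of the box, fitted the knob on the D-shaft, and handed in at 15.6 s holding it pressed to the stop; the hand-in returned no verdict, and I saw the cover clear but never saw the chips on the worktop.

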